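# Seat a keyed centrifuge rotor on its drive and keep it pressed home

### The arm

A 7-joint arm with a two-finger parallel gripper is mounted at the origin on the work surface. World frame = base frame: x ahead of the robot, y to its left, z up, the work surface at z = 0. Lengths are in m, angles in rad, forces in N, time in s.
With the tool pointing down it reaches from about 0.425 to 0.875 m from the base axis. Payload 4.7 kg.
Tool frame: the origin (TCP) lies midway between the tips of the shut fingers; the grasp point (between the pads) lies 19 mm behind it; z points along the fingers, y is the line along which they close (so a half turn about z gives the same grasp; the last joint's range is limited). The gripper opens to 85 mm and grips with 20 to 120 N. Pads are 22 mm wide; open, the fingers measure 114 mm over their backs; the gripper's body (76 mm by 85 mm) begins 54 mm behind the grasp point. The pads swing forward as they close: fully open they stand 13 mm farther back than shut.
Start: joints at [1.12, 0.321, -0.07, 1.45, 0.023, 1.371, -0.057], TCP at [0.291, -0.581, 0.231] pointing down, gripper open.
Joint ranges: [-2.86, 2.86], [-0.3, 2.09], [-1.38, 1.24], [0.06, 2.45], [-1.56, 4.7], [0.09, 2.05], [-2.69, 2.69]. Speed limits (rad/s): [2.57, 2.57, 3.14, 3.14, 3.14, 3.14, 3.14].

### API

Orientations are given as a unit quaternion [x, y, z, w].
In Python, from station import get_state, viewer, order gives the robot as it stands.
- The arm moves only by the shell command python3 -m crank 'ROWS' [FORCE]. ROWS is JSON, a list of rows, each a list of 7 numbers: the finger opening in cm, from 0 to 8.54, then the shift along the world's x, y, z in cm, then the turn, a rotation vector about the world's x, y, z in rad. A call has 1 to 8 rows; each row shifts and turns the commanded pose from where the row before left it; what a row does not reach is not made up. A row lasts 1/12 s, in which the tool goes at most 41.7 mm and 7.16 degrees, less where a joint would pass 70% of its speed; a pose out of reach is approached as far as the arm can. A call is refused whole if a number of a shift passes 4.17 or a number of a turn 0.125, either way. A call with a gripper value outside its range is refused whole. The fingers move at their own pace and stop on an object; FORCE is the grip in N (left out, the last holds). Time passes only in rows, so rows that do not move let the fingers close. It gives the time, the measured TCP pose, the force, the opening and the grip force at its end, in the units of the state.
- get_state(): the state, without advancing time (a new reading comes with each control period).
- viewer.read_camera(name): name is "scene" or "top" or "wrist"; returns a dict with "img" (420x560x3 uint8, blue, green, red), "depth" (420x560 float32, m along the optical axis (not along the pixel's ray), 0 where there is no reading), "intrinsics" (3x3 intrinsics, pixels), "R" (3x3) and "t" (3): a world point X has camera coordinates R X + t. Camera axes: x right, y down, z forward; pixel columns grow to the right and rows downward; lengths in m; the calibration is good to about 2 mm. The wrist camera is an equidistant fisheye: a pixel r from the principal point sees the ray r / f radians off the axis. A picture is of the moment at which its call begins.
- order.sign_off(): hands the job in; it is judged then, once.
The state is a dict: "time": time; "q": joint angles; "qvel": joint speeds; "joint_torque": joint torques, N m; "ee_pos": TCP position; "ee_rot": TCP orientation; "ft_force": force on the tool from outside, world axes, zero at the start; "wrist_torque": the same for the moment, N m; "grip_width": finger opening in m; "grip_force": force on a finger pad.
Only numpy, scipy, OpenCV 4.12 (cv2) and the standard library are available. Lean on these libraries where they do the work, as an engineer would, in place of code of your own. Each camera call takes 0.05 s, during which the arm holds its last target. There are 200 camera calls.

### The job

Lift the blue centrifuge rotor off its orange ring stand, lower its shaft into the drive hub in the open bowl of the white centrifuge, turn the rotor until the key on the shaft drops into the hub's keyway, and push it down against the spring until it is fully home. Do not let go: finish while still holding the rotor pressed fully home, since the spring would push it up again. Leave the other things on the bench where they are.

Things in the scene. Friction and masses are not known exactly. Their poses are not given: they have to be found in the camera images.
- rotor: Blue rotor, 0.2-0.4 kg, upright. Origin: centre of the shaft's lower tip; z up the shaft, +x the key's side. In mm from the tip: shaft 16 across, z 0-38, nose tapered to 9 over the first 5; one brass key 6 wide, z 18-38, reaching 13 from the axis; disc 92 across, z 38-58, flat underside (the shoulder); aluminium grip on top. Yellow stripes on disc and grip mark the key's side.
- rotor_grip (a point): Point to grip, in the rotor's grip block, 83 mm above the shaft's tip; axes those of the rotor. The block is 44 mm long along x, 20 mm wide along y (take it across this width) and 38 mm tall (z 62 to 100 mm above the tip), 4 mm clear above the disc.
- stand: Orange upright ring, fixed, 66 mm across, bore 42 mm, 50 mm tall; origin under its centre. The rotor's disc rests on it with the shaft hanging in its bore (shaft tip 12 mm above the bench).
- centrifuge: White centrifuge housing, fixed, 85 mm tall, level; footprint x -124.5 to 90.5, y -88 to 88 mm about its origin, which lies on the bench under the hub's axis. Control panel on its -x side. Round open bowl 129 mm across, 65 mm deep, centred on the hub's axis.
- hub_mouth (a point): Centre of the hub's mouth, on its top face, 60 mm above the bench; axes those of the housing. Steel hub about 40 mm across, does not turn. Bore 19 mm, one keyway 9.5 mm wide reaching 15 mm from the axis, full depth. The keyway's direction is not reported: within 0.6 rad either side of the housing's +x. From above it shows as a slot with a yellow dot at its outer end.
- hub_stop (a point): Point on the hub's axis 18 mm below its mouth: where the shaft's tip stops when the key is out of line and lands on the hub's top face. The shaft must then be turned; within about 0.12 rad of the keyway's direction the key slips in. Axes those of the housing.
- hub_home (a point): Point on the hub's axis 38 mm below its mouth: where the shaft's tip is when fully home, the disc's underside on the hub's top. From 32 mm depth the tip pushes a spring plunger, 7 N at first and 10 N at home; let go, the rotor rises about 6 mm. Axes those of the housing.
- dropper: bystander: small amber dropper bottle, 26 mm across, 55 mm tall; origin under its base
- dishes: bystander: stack of four clear culture dishes with white lids, 90 mm across, 62 mm tall; origin under its base
- beaker: bystander: glass beaker, 72 mm across, 95 mm tall; origin under its base
- cover: bystander: the centrifuge's grey round cover with a black knob, lying flat, 144 mm across, 32 mm tall with its knob; origin under its base
- rack: bystander: blue tube rack, 60 by 180 mm, 88 mm tall with its capped tubes; origin under its base

How it is judged:
By the outcome, as a careful person would: the job done as asked, in the order asked, and still so for the second after the job is handed in, while the arm keeps its last pose, push and grip.
It also fails if it takes over 61 s, if anything falls off the work surface, if the arm or the gripper's body presses on something with over 40 N, if the wrist force passes 120 N, or if a joint passes its speed limit or range.

## Working session

There is one attempt and no reset: what is moved stays moved. The work goes in short steps, Python scripts to look and compute and a shell command to move; the robot and the scene stay as the last step left them, time stands still between calls to the robot, and variables do not carry over. Pictures are saved under pics/ and viewed, at most 10 in all, crops included, and the job is handed in when it is done.

```bash
mkdir -p pics; ls
python3 - <<'E'
from station import get_state, viewer
import cv2, numpy as np, pickle
s=get_state(); print({k:np.round(v,3) for k,v in s.items()})
for n in ("top","scene"):
    c=viewer.read_camera(n); pickle.dump(c,open(f"{n}0.pkl","wb")); cv2.imwrite(f"pics/{n}0.png",c["img"])
    print(n,c["intrinsics"].tolist(),np.round(-c["R"].T@c["t"],3),np.round(c["R"],3).tolist())
E
```

```text
pics
{'time': np.float64(0.0), 'q': array([ 1.12 ,  0.322, -0.07 ,  1.452,  0.023,  1.371, -0.057]), 'qvel': array([-0.001, -0.   ,  0.   , -0.   , -0.   ,  0.   , -0.001]), 'joint_torque': array([ 1.0000e-03, -4.9358e+01, -3.8100e-01, -3.1434e+01,  1.3000e-02,
        1.1000e-02, -0.0000e+00]), 'ee_pos': array([ 0.291, -0.581,  0.23 ]), 'ee_rot': array([ 0.973,  0.23 , -0.   , -0.001]), 'ft_force': array([-0.987,  0.331,  1.138]), 'wrist_torque': array([-0.015,  0.012, -0.015]), 'grip_force': np.float64(0.0), 'grip_width': np.float64(0.085)}
top [[442.34122302462407, 0.0, 278.9148746701088], [0.0, 442.34122302462407, 203.55702961367953], [0.0, 0.0, 1.0]] [0.31  0.017 1.406] [[-0.052, -0.999, 0.005], [-0.973, 0.05, -0.224], [0.223, -0.016, -0.975]]
scene [[384.9638259038964, 0.0, 280.8210327623239], [0.0, 384.9638259038964, 211.7474086265043], [0.0, 0.0, 1.0]] [ 1.123 -0.347  0.927] [[0.584, 0.812, -0.004], [0.652, -0.471, -0.594], [-0.484, 0.345, -0.804]]
```

View pics/top0.png

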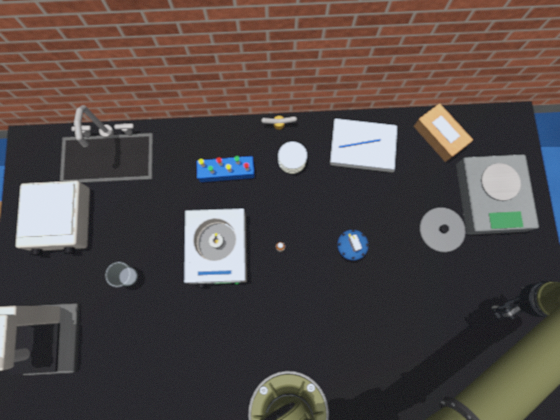

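View pics/scene0.png

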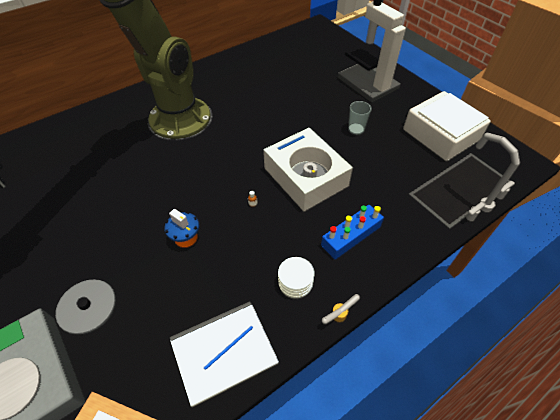

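The top view shows the rotor at about (353,245) and the centrifuge bowl with its hub at about (215,241). The dropper at (280,247) lies between them. Next I'll enlarge both and measure them.

```bash
cat > h.py <<'E'
import numpy as np, cv2, pickle
def ray_plane(c,u,v,z):
    "pinhole pixel -> world point on plane z"
    K=c["intrinsics"];o=-c["R"].T@c["t"]
    d=c["R"].T@np.linalg.solve(K,[u,v,1.]); return o+d*(z-o[2])/d[2]
def cloud(c):
    K=c["intrinsics"];d=c["depth"];v,u=np.mgrid[:d.shape[0],:d.shape[1]]
    P=np.stack([(u-K[0,2])/K[0,0]*d,(v-K[1,2])/K[1,1]*d,d],-1)
    return (P-c["t"])@c["R"]
E
python3 - <<'E'
from h import *
c=pickle.load(open("top0.pkl","rb")); I=c["img"]
a=cv2.resize(I[215:275,323:383],(400,400),interpolation=cv2.INTER_CUBIC)
b=cv2.resize(I[201:291,175:255],(400,450),interpolation=cv2.INTER_CUBIC)[:450]
o=np.zeros((450,800,3),np.uint8); o[:400,:400]=a; o[:450,400:]=b
cv2.imwrite("pics/crop0.png",o)
for n in ("top","scene"):
    c=pickle.load(open(n+"0.pkl","rb")); W=cloud(c); I=c["img"].astype(int)
    hsv=cv2.cvtColor(c["img"],cv2.COLOR_BGR2HSV)
    z=W[...,2]
    # housing top plane
    m=(abs(z-.085)<.006)&(hsv[...,1]<60)&(hsv[...,2]>120)&(abs(W[...,0]-.42)<.2)&(abs(W[...,1]-.17)<.2)&(c["depth"]>0)
    r=cv2.minAreaRect(W[m][:,:2].astype(np.float32)); print(n,"housing",m.sum(),r)
    g=(z>.105)&(z<.118)&(abs(W[...,0]-.42)<.08)&(abs(W[...,1]+.14)<.1)
    print("grip",g.sum(),cv2.minAreaRect(W[g][:,:2].astype(np.float32)) if g.sum() else 0, np.median(z[g]))
    d=(abs(z-.07)<.005)&(abs(W[...,0]-.42)<.1)&(abs(W[...,1]+.14)<.1)
    print("disc",d.sum(),cv2.minEnclosingCircle(W[d][:,:2].astype(np.float32)) if d.sum() else 0)
for p in ((353,245,.07),(355,242,.112),(215,241,.06),(280,246,.03)): print(p,ray_plane(pickle.load(open("top0.pkl","rb")),*p))
E
```

```text
top housing 2603 ((0.49692514538764954, 0.1970667839050293), (0.176750048995018, 0.2161562740802765), 88.82498931884766)
grip 103 ((0.4783353805541992, -0.22232413291931152), (0.042776890099048615, 0.02110193856060505), 19.608810424804688) 0.11165919429221506
disc 271 ((0.4780276417732239, -0.21883945167064667), 0.04185357689857483)
scene housing 1970 ((0.4967253804206848, 0.19605137407779694), (0.1785699725151062, 0.21884998679161072), 88.59571075439453)
grip 110 ((0.4791005551815033, -0.22411170601844788), (0.04488162696361542, 0.019777163863182068), 17.16653060913086) 0.11202412107536291
disc 254 ((0.48141396045684814, -0.21810504794120789), 0.04209277778863907)
(353, 245, 0.07) [ 0.47522068 -0.22302899  0.07      ]
(355, 242, 0.112) [ 0.47856142 -0.22216864  0.112     ]
(215, 241, 0.06) [0.51041949 0.1963029  0.06      ]
(280, 246, 0.03) [ 0.48876303 -0.00202928  0.03      ]
```

View pics/crop0.png

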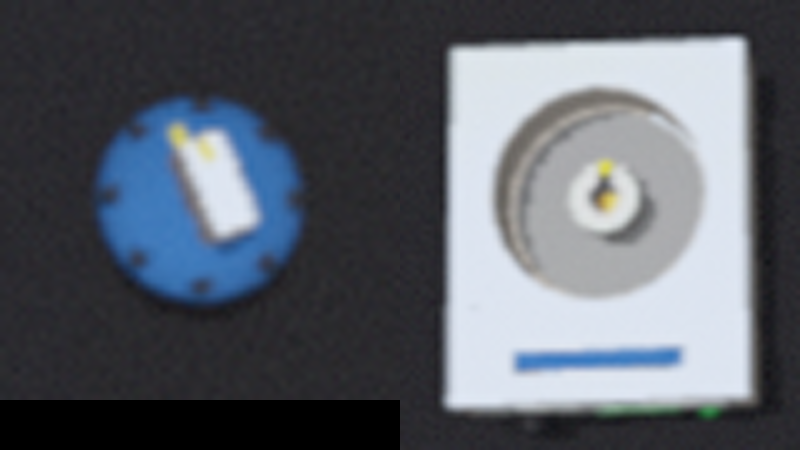

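The grip block's stripe points up-left, which puts its yaw at about +0.32 rad. The grip centre is near (0.4785, -0.223) and the hub near (0.513, 0.195). I'll fly over the rotor to the hub and look at the keyway with the wrist camera.

```bash
python3 -m crank '[[8.5,1.8,3.5,0,0,0,-0.02],[8.5,1.8,3.5,0,0,0,-0.02],[8.5,1.8,3.5,0,0,0,-0.02],[8.5,1.8,3.5,0,0,0,-0.02],[8.5,1.8,3.5,0,0,0,-0.02],[8.5,1.8,3.5,0,0,0,-0.02],[8.5,1.8,3.5,0,0,0,-0.02],[8.5,1.8,3.5,0.4,0,0,0]]'
python3 -m crank '[[8.5,2,3.6,0,0,0,0],[8.5,2.1,3.6,0,0,0,0],[8.5,0,0.6,0,0,0,0],[8.5,0,0,0,0,0,0],[8.5,0,0,0,0,0,0]]'
python3 - <<'E'
from station import viewer
from h import *
c=viewer.read_camera("wrist"); pickle.dump(c,open("w1.pkl","wb")); cv2.imwrite("pics/w1.png",c["img"])
print(c["intrinsics"].tolist(),np.round(-c["R"].T@c["t"],3),np.round(c["R"],3).tolist())
E
```

```text
time: 0.77
ee_pos: [0.4352, -0.2989, 0.2344]
ee_rot: [0.987, 0.161, -0.001, -0.001]
ft_force: [0.5, -0.2, 0.9]
grip_width: 0.0845
grip_force: 0.0
time: 1.18
ee_pos: [0.4759, -0.2234, 0.235]
ee_rot: [0.987, 0.162, -0.001, 0.0]
ft_force: [-0.3, 0.0, 0.4]
grip_width: 0.085
grip_force: 0.0
[[325.19226210127806, 0.0, 277.9550046568712], [0.0, 325.19226210127806, 207.27933127569057], [0.0, 0.0, 1.0]] [ 0.54  -0.201  0.377] [[0.319, -0.948, 0.001], [-0.912, -0.306, 0.273], [-0.258, -0.088, -0.962]]
```

View pics/w1.png

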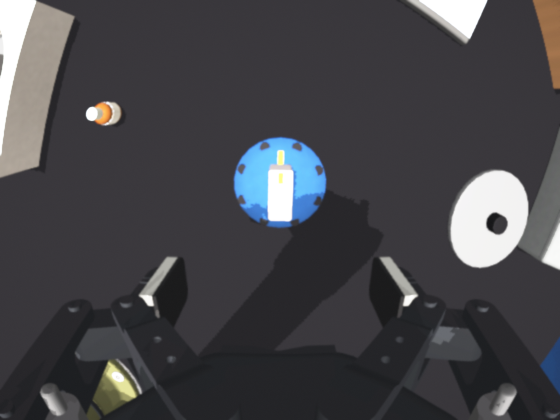

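The wrist view shows the rotor disc centred at about (280,183). The grip block spans (268–293, 166–221) and the stripe points up the image. I'll refine its pose, then move on to the hub.

```bash
cat >> h.py <<'E'
def fish_rays(c,u,v):
    K=c["intrinsics"];x=(np.asarray(u,float)-K[0,2])/K[0,0];y=(np.asarray(v,float)-K[1,2])/K[1,1]
    t=np.hypot(x,y)+1e-9
    return np.stack([np.sin(t)*x/t,np.sin(t)*y/t,np.cos(t)],-1)
def fish_cloud(c):
    d=c["depth"];v,u=np.mgrid[:d.shape[0],:d.shape[1]];r=fish_rays(c,u,v)
    return (r/r[...,2:]*d[...,None]-c["t"])@c["R"]
def fish_plane(c,u,v,z):
    o=-c["R"].T@c["t"];d=fish_rays(c,u,v)@c["R"]
    return o+d*((z-o[2])/d[...,2])[...,None]
E
python3 - <<'E'
from h import *
c=pickle.load(open("w1.pkl","rb"));W=fish_cloud(c);z=W[...,2]
near=np.hypot(W[...,0]-.478,W[...,1]+.223)<.07
g=near&(z>.106)&(z<.118); print("grip",g.sum(),np.median(z[g]),cv2.minAreaRect(W[g][:,:2].astype(np.float32)),W[g][:,:2].mean(0))
for zz,P in ((.112,[(269,168),(293,168),(293,220),(268,220)]),):
    P=np.array(P);Q=fish_plane(c,P[:,0],P[:,1],np.full(4,zz))[:,:2];print(Q,Q.mean(0));e=(Q[0]+Q[1]-Q[2]-Q[3])/2;print(np.hypot(*e),np.arctan2(e[1],e[0]))
hsv=cv2.cvtColor(c["img"],cv2.COLOR_BGR2HSV)
b=(hsv[...,0]>95)&(hsv[...,0]<125)&(hsv[...,1]>130)&near&(abs(z-.07)<.006)
print("disc",b.sum(),np.median(z[b]),cv2.minEnclosingCircle(W[b][:,:2].astype(np.float32)))
E
python3 -m crank '[[8.5,0,4,0,0,0,0],[8.5,0,4,0,0,0,0],[8.5,0,4,0,0,0,0],[8.5,0,4,0,0,0,0],[8.5,0,4,0,0,0,0],[8.5,0,4,0,0,0,0],[8.5,0,4,0,0,0,0],[8.5,0,4,0,0,0,0]]'
python3 -m crank '[[8.5,0,3,0,0,0,0],[8.5,0,0,0,0,0,0],[8.5,0,0,0,0,0,0],[8.5,0,0,0,0,0,0]]'
python3 - <<'E'
from station import viewer
from h import *
c=viewer.read_camera("wrist"); pickle.dump(c,open("w2.pkl","wb"))
p=c["R"]@np.array([.513,.195,.06])+c["t"];t=np.arctan2(np.hypot(*p[:2]),p[2]);u=c["intrinsics"][:2,2]+325.19*t*p[:2]/np.hypot(*p[:2]);print(u)
x,y=(u-[50,45]).astype(int);print(x,y)
cv2.imwrite("pics/w2.png",cv2.resize(c["img"][y:y+90,x:x+100],(800,720),interpolation=cv2.INTER_CUBIC)[:600])
E
```

```text
grip 1201 0.11134241207664011 ((0.479032427072525, -0.22306925058364868), (0.0439424030482769, 0.019664861261844635), 18.221078872680664) [ 0.479681   -0.22265105]
[[ 0.498677   -0.2072173 ]
 [ 0.50498772 -0.22593716]
 [ 0.46254542 -0.24076084]
 [ 0.45572283 -0.22044301]] [ 0.48048324 -0.22358958]
0.04494253448983635 0.31735882513174
disc 3343 0.06897032800979838 ((0.47943922877311707, -0.22287426888942719), 0.04313109070062637)
time: 1.9
ee_pos: [0.4765, 0.0961, 0.2355]
ee_rot: [0.987, 0.159, 0.0, 0.0]
ft_force: [1.6, 0.6, 0.2]
grip_width: 0.0849
grip_force: 0.0
time: 2.23
ee_pos: [0.4769, 0.1244, 0.2351]
ee_rot: [0.987, 0.16, -0.0, 0.0]
ft_force: [0.1, -0.1, -0.3]
grip_width: 0.0851
grip_force: 0.0
[221.4976717  130.27688466]
171 85
```

View pics/w2.png

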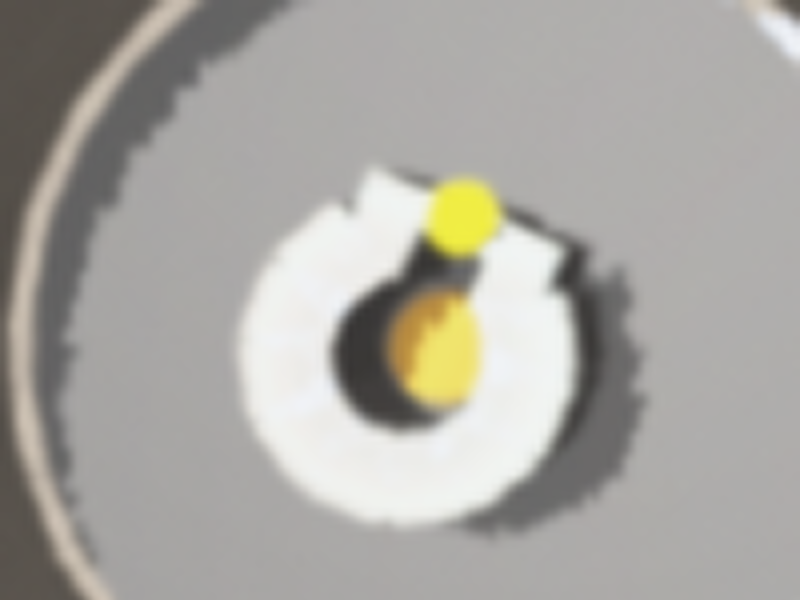

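The crop shows the hub ring and bore centred at about (409,354), the yellow dot at (464,217), and the slot running up and right to the dot. I'll convert those to world coordinates.

Run:
```python
from h import *
from scipy.optimize import least_squares
c=pickle.load(open("w2.pkl","rb"))
f=lambda X,Y:fish_plane(c,(X+.5)/8-.5+171,(Y+.5)/8-.5+85,np.asarray(.06))
a=f(409,354);b=f(464,217);k=f(442,270);print(a,b,np.arctan2(*(b-a)[1::-1]),np.hypot(*(b-a)[:2]),np.arctan2(*(k-a)[1::-1]))
# ring outer & bore by edge points
for P in ([(240,350),(262,440),(320,500),(405,524),(490,500),(575,390),(578,330),(290,240)],[(332,350),(345,400),(375,425),(407,432),(483,350),(470,400),(440,424),(360,295)]):
    Q=np.array([f(*p)[:2] for p in P]);r=least_squares(lambda s:np.hypot(*(Q-s[:2]).T)-s[2],[.51,.195,.02]).x;print(r,np.arctan2(b[1]-r[1],b[0]-r[0]))
W=fish_cloud(c);z=W[...,2]
m=(abs(z-.06)<.004)&(np.hypot(W[...,0]-.513,W[...,1]-.195)<.03);print("hub",m.sum(),np.median(z[m]),cv2.minEnclosingCircle(W[m][:,:2].astype(np.float32)))
# bowl rim / floor
m=(abs(z-.02)<.004)&(np.hypot(W[...,0]-.513,W[...,1]-.195)<.075);print("floor",m.sum(),cv2.minEnclosingCircle(W[m][:,:2].astype(np.float32)))
m=(abs(z-.085)<.005)&(np.hypot(W[...,0]-.5,W[...,1]-.195)<.2);print("top",cv2.minAreaRect(W[m][:,:2].astype(np.float32)))
```

```text
[0.51443266 0.19524558 0.06      ] [0.53244958 0.19378942 0.06      ] -0.08064657362247442 0.018075669763835216 -0.07498304384966518
[0.51425625 0.19534581 0.02094534] -0.08533940035764379
[0.51421532 0.19542392 0.0094697 ] -0.08939991381983273
hub 1061 0.059294472144794594 ((0.5151073932647705, 0.1956242471933365), 0.022384027019143105)
floor 9037 ((0.5141752362251282, 0.19571299850940704), 0.0651094987988472)
top ((0.49667975306510925, 0.1965113878250122), (0.17748452723026276, 0.21633894741535187), 88.89204406738281)
```

Hub at (0.514, 0.1955) with the keyway yaw at about -0.085 rad. The rotor grip is at (0.4793, -0.223), yaw 0.318. Going back to the rotor.

```bash
python3 -m crank '[[8.5,0,-4.1,0,0,0,0],[8.5,0,-4.1,0,0,0,0],[8.5,0,-4.1,0,0,0,0],[8.5,0,-4.1,0,0,0,0],[8.5,0,-4.1,0,0,0,0],[8.5,0,-4.1,0,0,0,0],[8.5,0,-4.1,0,0,0,0],[8.5,0,-4.1,0,0,0,0]]' >/dev/null
python3 -m crank '[[8.5,0.24,-1.95,0,0,0,0],[8.5,0,0,-3,0,0,0],[8.5,0,0,-3,0,0,0],[8.5,0,0,-3,0,0,0],[8.5,0,0,0,0,0,0],[8.5,0,0,0,0,0,0],[8.5,0,0,0,0,0,0]]'
```

```text
time: 3.53
ee_pos: [0.4791, -0.222, 0.1469]
ee_rot: [0.987, 0.161, 0.001, 0.001]
ft_force: [0.6, 0.1, 1.0]
grip_width: 0.0851
grip_force: 0.0
```

```bash
python3 -m crank '[[8.5,0,-0.1,-2,0,0,0],[8.5,0,0,-2,0,0,0],[8.5,0,0,-2,0,0,0],[8.5,0,0,-1.3,0,0,0],[8.5,0,0,0,0,0,0],[8.5,0,0,0,0,0,0],[8.5,0,0,0,0,0,0]]' 
python3 -m crank '[[1.5,0,0,0,0,0,0],[1.5,0,0,0,0,0,0],[1.5,0,0,0,0,0,0],[1.5,0,0,0,0,0,0],[1.5,0,0,0,0,0,0],[1.5,0,0,0,0,0,0],[1.5,0,0,0,0,0,0],[1.5,0,0,0,0,0,0]]' 80
python3 -m crank '[[1.5,0,0,0,0,0,0],[1.5,0,0,0,0,0,0],[1.5,0,0,0,0,0,0],[1.5,0,0,0,0,0,0]]'
```

```text
time: 4.12
ee_pos: [0.4803, -0.2224, 0.0747]
ee_rot: [0.987, 0.162, 0.001, 0.001]
ft_force: [0.2, -0.0, -0.4]
grip_width: 0.0851
grip_force: 0.0
time: 4.78
ee_pos: [0.4792, -0.222, 0.0729]
ee_rot: [0.987, 0.162, 0.0, 0.001]
ft_force: [1.2, -1.1, 2.3]
grip_width: 0.0191
grip_force: 78.8
time: 5.12
ee_pos: [0.4792, -0.222, 0.0729]
ee_rot: [0.987, 0.162, 0.0, 0.001]
ft_force: [0.7, -1.2, 5.4]
grip_width: 0.0196
grip_force: 79.1
```

```bash
python3 -m crank '[[1.5,0,0,0.5,0,0,0],[1.5,0,0,1.5,0,0,0],[1.5,0,0,2,0,0,0],[1.5,0,0,2,0,0,0],[1.5,0,0,2,0,0,0],[1.5,0,0,2,0,0,0],[1.5,0,0,1,0,0,0],[1.5,0,0,0,0,0,0]]'
python3 -m crank '[[1.5,0.3,2,0,0,0,-0.05],[1.5,0.3,3,0,0,0,-0.05],[1.5,0.3,3.5,0,0,0,-0.05],[1.5,0.3,3.5,0,0,0,-0.05],[1.5,0.3,3.5,0,0,0,-0.05],[1.5,0.3,3.5,0,0,0,-0.05],[1.5,0.3,3.5,0,0,0,-0.05],[1.5,0.3,3.5,0,0,0,-0.05]]'
python3 -m crank '[[1.5,0.3,3.5,0,0,0,0],[1.5,0.3,3.5,0,0,0,0],[1.5,0.3,3,0,0,0,0],[1.5,0,3,0,0,0,0],[1.5,0,2,0,0,0,0],[1.5,0,0,0,0,0,0],[1.5,0,0,0,0,0,0],[1.5,0,0,0,0,0,0]]'
python3 - <<'E'
from station import viewer
from h import *
o=[]
for n in ("scene","wrist"):
    c=viewer.read_camera(n); pickle.dump(c,open(n[0]+"3.pkl","wb")); o.append(c["img"])
s=cv2.resize(o[0][100:220,240:380],(400,343)); w=cv2.resize(o[1],(400,300))
I=np.zeros((343,800,3),np.uint8);I[:,:400]=s;I[:300,400:]=w;cv2.imwrite("pics/w3.png",I)
E
```

```text
time: 5.78
ee_pos: [0.4795, -0.2215, 0.1839]
ee_rot: [0.987, 0.162, 0.001, 0.001]
ft_force: [0.3, 0.0, -2.8]
grip_width: 0.0191
grip_force: 78.3
time: 6.45
ee_pos: [0.5011, 0.0401, 0.1803]
ee_rot: [0.999, -0.039, -0.002, 0.0]
ft_force: [-0.1, -0.6, -2.4]
grip_width: 0.0196
grip_force: 78.4
time: 7.12
ee_pos: [0.511, 0.1872, 0.1807]
ee_rot: [0.999, -0.038, -0.001, 0.001]
ft_force: [0.2, -1.1, -2.5]
grip_width: 0.0192
grip_force: 78.6
```

View pics/w3.png

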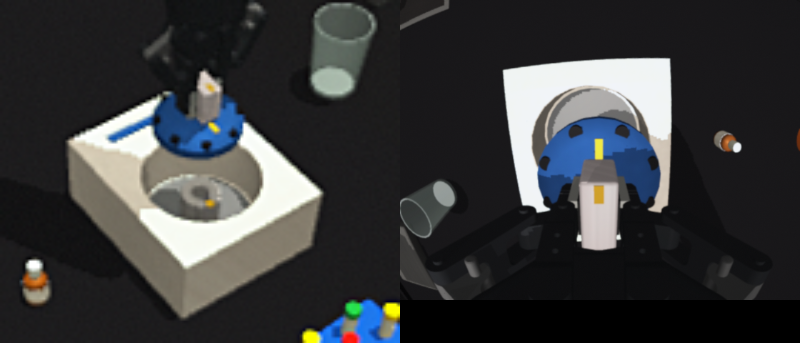

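The rotor is held upright over the bowl, with its stripe at (598,150) on the disc and pointing away from the gripper. I'll measure its axis, yaw and tilt in the grip.

```bash
cat > meas.py <<'E'
from h import *
from scipy.optimize import least_squares
def rotor(c,tip,xy):
    hsv=cv2.cvtColor(c["img"],cv2.COLOR_BGR2HSV);W=fish_cloud(c);z=W[...,2];h=tip+.058
    near=(np.hypot(W[...,0]-xy[0],W[...,1]-xy[1])<.06)&(c["depth"]>0)
    b=near&(abs(z-h)<.008)
    P=W[b];A=np.c_[P[:,:2]-xy,np.ones(len(P))];s=np.linalg.lstsq(A,P[:,2],rcond=None)[0]
    print("disc top z",s[2],"want",h,"slopes",s[:2],len(P))
    H=cv2.convexHull(P[:,:2].astype(np.float32))[:,0];H=H[H[:,0]>xy[0]+.005]
    r=least_squares(lambda q:np.hypot(*(H-q[:2]).T)-q[2],[*xy,.046],loss="soft_l1",f_scale=.001).x;print("disc circle",r,len(H))
    r2=least_squares(lambda q:np.hypot(*(H-q).T)-.046,xy,loss="soft_l1",f_scale=.001).x;print("disc r=46",r2)
    y=(hsv[...,0]>20)&(hsv[...,0]<35)&(hsv[...,1]>140)&(hsv[...,2]>100)&b
    v,u=np.nonzero(y);Q=fish_plane(c,u,v,np.full(len(u),s[2]))[:,:2];m=Q.mean(0)
    print("stripe",m,len(u),"yaw",np.arctan2(m[1]-r[1],m[0]-r[0]))
    g=near&(abs(z-tip-.1)<.004);R=cv2.minAreaRect(W[g][:,:2].astype(np.float32));print("grip",g.sum(),R)
E
python3 - <<'E'
from meas import *
rotor(pickle.load(open("w3.pkl","rb")),.1198,np.array([.511,.1872]))
rotor(pickle.load(open("w1.pkl","rb")),.012,np.array([.479,-.223]))
E
```

```text
disc top z 0.1763398137327978 want 0.1778 slopes [-0.03241438  0.00169848] 11161
disc circle [0.51092823 0.18700634 0.04433795] 17
disc r=46 [0.50883295 0.18704738]
stripe [0.53691687 0.1850281 ] 263 yaw -0.07597296320806757
grip 5984 ((0.5140171647071838, 0.18512266874313354), (0.04526399448513985, 0.04796559363603592), 34.2266960144043)
disc top z 0.06783860376652066 want 0.07 slopes [0.00042924 0.00073184] 4460
disc circle [ 0.47760907 -0.22364444  0.04489155] 12
disc r=46 [ 0.47624845 -0.2235703 ]
stripe [nan nan] 0 yaw nan
grip 1198 ((0.4789913296699524, -0.2230827808380127), (0.04385589435696602, 0.019664861261844635), 18.22108268737793)meas.py:13: RuntimeWarning: Mean of empty slice.
  v,u=np.nonzero(y);Q=fish_plane(c,u,v,np.full(len(u),s[2]))[:,:2];m=Q.mean(0)
  ret = um.true_divide(
```

```bash
sed -i 's/    b=near&(abs(z-h)<.008)/    b=near\&(abs(z-h)<.008)\&(((hsv[...,0]>95)\&(hsv[...,0]<125)\&(hsv[...,1]>130))|((hsv[...,0]>18)\&(hsv[...,0]<36)\&(hsv[...,1]>120)))/' meas.py
python3 - <<'E'
from meas import *
c=pickle.load(open("w3.pkl","rb"))
rotor(c,.1198,np.array([.511,.1872]))
# grip top face plane
W=fish_cloud(c);z=W[...,2]
g=(abs(W[...,0]-.511)<.021)&(abs(W[...,1]-.187)<.008)&(abs(z-.2198)<.006);P=W[g]
print(g.sum(),np.linalg.lstsq(np.c_[P[:,:2]-[.511,.1872],np.ones(len(P))],P[:,2],rcond=None)[0])
for a in (.018,.025,.03,.035,.042):
    g=(abs(W[...,0]-.511-a)<.002)&(abs(W[...,1]-.187)<.02)&(abs(z-.177)<.008);print(a,g.sum(),np.median(z[g]))
E
```

```text
disc top z 0.1766447495659753 want 0.1778 slopes [-0.0432135   0.00278549] 9774
disc circle [0.51162938 0.18708553 0.04368211] 17
disc r=46 [0.50879579 0.18721193]
stripe [0.53700513 0.18502204] 263 yaw -0.08113890252637342
grip 5984 ((0.5140171647071838, 0.18512266874313354), (0.04526399448513985, 0.04796559363603592), 34.2266960144043)
3915 [-0.00028191  0.00168331  0.21951192]
0.018 392 0.17754903435876157
0.025 689 0.1775580321093805
0.03 728 0.1772683911467004
0.035 787 0.17475264372896554
0.042 436 0.17055224319818157
```

The apparent tilt came from side-wall points. The grip top is level and the axis coincides with the TCP, at yaw -0.08. I'll centre it and lower to just above the hub.

```bash
python3 -m crank '[[1.5,0.33,0.83,0,0,0,-0.008],[1.5,0,0,0,0,0,0],[1.5,0,0,-1.5,0,0,0],[1.5,0,0,-1.5,0,0,0],[1.5,0,0,-1.5,0,0,0],[1.5,0,0,0,0,0,0],[1.5,0,0,0,0,0,0],[1.5,0,0,0,0,0,0]]'
```

```text
time: 7.88
ee_pos: [0.5156, 0.1963, 0.1382]
ee_rot: [0.999, -0.042, 0.0, -0.0]
ft_force: [0.2, -0.7, -2.9]
grip_width: 0.0192
grip_force: 78.8
```

```bash
python3 -m crank '[[1.5,-0.1,-0.05,-0.5,0,0,0],[1.5,0,0,-0.5,0,0,0],[1.5,0,0,-0.5,0,0,0],[1.5,0,0,-0.5,0,0,0],[1.5,0,0,-0.4,0,0,0],[1.5,0,0,0,0,0,0],[1.5,0,0,0,0,0,0]]'
python3 -m crank '[[1.5,0,0,0,0,0,0]]'
python3 -c "
from station import get_state
s=get_state();print(s['ee_pos'],s['ft_force'],s['wrist_torque'])"
```

```text
time: 8.47
ee_pos: [0.5138, 0.1962, 0.1129]
ee_rot: [0.999, -0.042, -0.0, 0.0]
ft_force: [-0.2, -0.4, -1.8]
grip_width: 0.0194
grip_force: 78.8
time: 8.55
ee_pos: [0.5141, 0.1963, 0.1134]
ee_rot: [0.999, -0.042, 0.0, -0.0]
ft_force: [0.2, 0.3, -2.3]
grip_width: 0.0189
grip_force: 78.8
[0.51413277 0.19634159 0.11342175] [ 0.18408374  0.3419152  -2.26452569] [-0.01830018  0.02237235 -0.00095604]
```

The tip is 7.5 mm into the bore with no side force. Lowering to the key's depth.

```bash
python3 -m crank '[[1.5,0,-0.05,-0.3,0,0,0],[1.5,0,0,-0.3,0,0,0],[1.5,0,0,-0.3,0,0,0],[1.5,0,0,-0.3,0,0,0],[1.5,0,0,-0.2,0,0,0],[1.5,0,0,0,0,0,0],[1.5,0,0,0,0,0,0]]'
```

```text
time: 9.13
ee_pos: [0.5139, 0.1957, 0.0991]
ee_rot: [0.999, -0.042, -0.0, 0.0]
ft_force: [0.3, -0.1, -2.0]
grip_width: 0.0189
grip_force: 78.8
```

The tip is about 4 mm below the stop level with no reaction force, so the key has entered the keyway. Continuing against the spring.

```bash
python3 -m crank '[[1.5,0,0,-0.3,0,0,0],[1.5,0,0,-0.3,0,0,0],[1.5,0,0,-0.3,0,0,0],[1.5,0,0,-0.2,0,0,0],[1.5,0,0,-0.2,0,0,0],[1.5,0,0,0,0,0,0],[1.5,0,0,0,0,0,0]]' 110
python3 -m crank '[[1.5,0,0,-0.2,0,0,0],[1.5,0,0,-0.1,0,0,0],[1.5,0,0,0,0,0,0],[1.5,0,0,0,0,0,0],[1.5,0,0,0,0,0,0]]'
```

```text
time: 9.72
ee_pos: [0.5141, 0.1957, 0.087]
ee_rot: [0.999, -0.042, 0.0, 0.0]
ft_force: [-2.3, -1.0, 5.0]
grip_width: 0.0189
grip_force: 108.6
time: 10.13
ee_pos: [0.5141, 0.1957, 0.0843]
ee_rot: [0.999, -0.042, 0.0, 0.0]
ft_force: [-3.2, -1.1, 5.8]
grip_width: 0.0189
grip_force: 108.6
```

Spring contact is showing as expected. I'll press until the force rises sharply at the shoulder.

```bash
for i in 1; do python3 -m crank '[[1.5,0,0,-0.1,0,0,0],[1.5,0,0,0,0,0,0],[1.5,0,0,0,0,0,0]]'; python3 -m crank '[[1.5,0,0,-0.1,0,0,0],[1.5,0,0,0,0,0,0],[1.5,0,0,0,0,0,0]]'; python3 -m crank '[[1.5,0,0,-0.1,0,0,0],[1.5,0,0,0,0,0,0],[1.5,0,0,0,0,0,0]]';done | grep -E "pos|ft"
```

```text
ee_pos: [0.5141, 0.1957, 0.0833]
ft_force: [-1.7, -2.7, 7.3]
ee_pos: [0.5142, 0.1958, 0.083]
ft_force: [-4.6, -1.7, 10.8]
ee_pos: [0.5142, 0.1958, 0.0829]
ft_force: [-6.7, -2.9, 17.2]
```

The force climbs steeply at TCP z 0.083, which puts the tip at 0.022, the home depth. One slightly firmer press, then I'll check by camera.

```bash
python3 -m crank '[[1.5,0,0,-0.1,0,0,0],[1.5,0,0,0,0,0,0],[1.5,0,0,0,0,0,0],[1.5,0,0,0,0,0,0],[1.5,0,0,0,0,0,0],[1.5,0,0,0,0,0,0]]'
python3 - <<'E'
from station import viewer
from meas import *
c=viewer.read_camera("wrist");rotor(c,.022,np.array([.5141,.1957]))
W=fish_cloud(c);z=W[...,2];x0,y0=.5141,.1957
g=(abs(W[...,0]-x0)<.02)&(abs(W[...,1]-y0)<.008)&(abs(z-.122)<.008);P=W[g]
print("grip top, slopes, z (want .122)",g.sum(),np.linalg.lstsq(np.c_[P[:,:2]-[x0,y0],np.ones(len(P))],P[:,2],rcond=None)[0])
g=(abs(W[...,0]-x0-.027)<.004)&(abs(W[...,1]-y0)<.02)&(abs(z-.08)<.01);print("disc z want .080",np.median(z[g]))
s=viewer.read_camera("scene")["img"]
I=np.zeros((343,800,3),np.uint8);I[:,:400]=cv2.resize(s[100:220,240:380],(400,343));I[:300,400:]=cv2.resize(c["img"],(400,300));cv2.imwrite("pics/w4.png",I)
E
```

```text
time: 11.38
ee_pos: [0.5142, 0.1957, 0.0829]
ee_rot: [0.999, -0.042, 0.0, 0.001]
ft_force: [-9.5, -5.1, 23.6]
grip_width: 0.0188
grip_force: 111.6
disc top z 0.07851798385218696 want 0.08 slopes [-0.04044597  0.00262388] 9595
disc circle [0.51417494 0.19603514 0.043542  ] 16
disc r=46 [0.51127963 0.1958622 ]
stripe [0.54012946 0.19392768] 257 yaw -0.08102042848130986
grip 5924 ((0.5167205929756165, 0.19347818195819855), (0.04637719690799713, 0.04897034540772438), 33.00687026977539)
grip top, slopes, z (want .122) 3761 [ 0.00285557 -0.00089595  0.12136079]
disc z want .080 0.07931659795649076
```

View pics/w4.png

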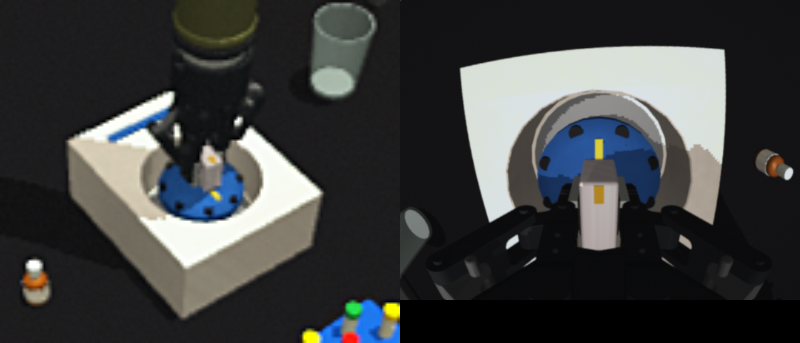

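The rotor sits level in the bowl. The disc top reads about 79–80 mm, which matches fully home, and a steady 24 N press is held with no bystander moved. Handing in.

```bash
python3 -c "
from station import order
print(order.sign_off())"
```

```text
the job is handed in; nothing more can be done
None
```

The rotor is in the hub with its key in the keyway, and I handed the job in at about 11.5 s with the gripper still pressing it fully home at about 24 N; I turned it to the keyway direction before lowering, so the key went straight in.

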